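Repack the water-filter tube on the draining board

ROBOT

A 6-joint arm with a two-finger parallel gripper is mounted at the origin on the work surface. World frame = base frame: x ahead of the robot, y to its left, z up, the work surface at z = 0. Lengths are in m, angles in rad, forces in N, time in s.
With the tool pointing down it reaches from about 0.275 to 0.825 m from the base axis. Payload 4.9 kg.
Tool frame: the origin (TCP) lies midway between the tips of the shut fingers; the grasp point (between the pads) lies 19 mm behind it (bot.grip_depth is the distance from the TCP to the grasp point, in m); y points along the fingers, x is the direction in which the jaws open and shut, and the axes are right-handed (so a half turn about y gives the same grasp; the last joint's range is limited). The gripper opens to 85 mm and grips with 20 to 120 N. Pads are 22 mm wide; open, the fingers measure 114 mm over their backs; the gripper's body (76 mm by 85 mm) begins 54 mm behind the grasp point. The pads swing forward as they close: fully open they stand 13 mm farther back than shut.
Start: joints at [-1.331, 0.326, -0.193, 1.052, 0, 1.437], TCP at [0.201, -0.512, 0.231] pointing down, gripper open.
Joint ranges: [-2.65, 2.65], [-0.97, 1.79], [-1.3, 1.35], [-1.93, 2.1], [-1.47, 1.37], [-3.14, 3.14]. Speed limits (rad/s): [2.57, 2.57, 3.14, 3.14, 3.14, 3.14].

INTERFACE

Orientations are given as a unit quaternion [w, x, y, z].
In Python, from cell import bot gives the robot as it stands. Calls block until the motion is done:
- bot.move_pose(position, orientation): joint-space move of the TCP to a pose.
- bot.move_linear(position, speed=0.15, rotation=None, until_force=None): straight line of the TCP; rotation=None keeps the orientation; speed is the mean speed in m/s. With until_force (N) it stops when the force on the tool has changed by that much, and returns True; else False.
- bot.goto_joints(angles): joint-space move.
- bot.set_gripper(opening, grasp_force=None): opening from 0.0 (shut) to 1.0 (fully open); grasp_force is the grip in N (None keeps the last); returns when the fingers have stopped.
- bot.wait(seconds).
- bot.solve_ik(position, orientation): joint angles nearest the present ones, or None.
- bot.camera(name): name is "scene" or "top" or "wrist"; returns the picture (480x640x3 uint8, red, green, blue); there is no depth.
- bot.calibration(name): a dict with "mtx" (3x3 intrinsics, pixels), "extrinsics" (4x4, takes a point from world to camera coordinates); the wrist camera has in their place "hand_eye" (4x4, takes a point from camera to tool coordinates, whose origin is the TCP and whose axes are the tool frame's). Camera axes: x right, y down, z forward; pixel columns grow to the right and rows downward; lengths in m; the calibration is good to about 2 mm. A picture is of the moment at which its call begins: read the wrist's pose just before it. calibration takes no time and is no camera call.
A pose or a line that the arm cannot do raises bot.PlanningError and nothing moves.
- bot.close_job(): hands the job in, once; it reports no verdict.
Trained networks look in the newest picture that a camera, given by its name, has taken for a name from the list of things; names that differ only in an ending like _2 or _b are one class to them, and where a whole thing is asked for, a point or a joint stands for the part that bears it (a point fixed in the world has none). Each returns a list of dicts, best first, with "confidence" (0 to 1); they miss things now and then, are a little off and sometimes report something else, mostly with a low value. They report only what shows in the picture. A call takes as long as a camera call.
- bot.search_frame(camera, thing): "bbox" ([left, top, width, height] in pixels, round what is visible of it).
Readings, each from a call of its own:
- bot.read_clock(): time.
- bot.read_joint_positions(): joint angles.
- bot.read_joint_vel(): joint speeds.
- bot.read_joint_efforts(): joint torques, N m.
- bot.read_position(): TCP position.
- bot.read_tool_rot(): TCP orientation.
- bot.read_ft_force(): force on the tool from outside, world axes, zero at the start.
- bot.read_moment(): the same for the moment, N m.
- bot.read_gripper_width(): opening from 0.0 (shut) to 1.0 (fully open).
Only numpy, scipy, OpenCV 4.12 (cv2) and the standard library are available. Lean on these libraries where they do the work, as an engineer would, in place of code of your own. Each camera call takes 0.05 s, during which the arm holds its last target. There are 200 camera calls.

TASK

Repack the water filter: put the white ceramic drum flat into the clear upright tube, on top of the rubber plug that is stuck part-way down. Then take the pusher and, with its steel foot, pack drum and plug down until the plug is hard on the bottom, leaning on it firmly for a moment. Draw the pusher out and stand it upright on the draining board, clear of the tube, leaving the pot, the bowl and the spatula alone.

Things in the scene. Friction and masses are not known exactly. Their poses are not given: they have to be found in the camera images.
- filter_mouth (a point): Centre of the open top of the clear plastic filter tube, level with its rim. The tube is fixed and upright on a round grey flange (90 mm across, 12 mm high) on the draining board: outside diameter 50 mm, bore 42 mm, bore depth 100 mm, rim 112 mm above the board. Its z axis points up.
- plug (a joint): How far the black rubber-edged plug (41 mm across, 20 mm high) has slid down the tube from its highest place, in m: 0 is highest (its top 40 mm below the rim), 0.040 is hard on the bottom (its top 80 mm below the rim). It sticks by friction: a push of about 6 N slides it, it does not spring back, and once it is on the bottom it should get a firm press of 12 N or more, held about half a second (after a mere touch stop the push slackens to less).
- drum_center (a point): Centre (half-way up) of the loose plain white ceramic drum, an upright solid cylinder 36 mm across and 30 mm high, about 60 g, its flat underside on the board at the start. z is its axis. It drops freely down the bore and comes to rest on the plug.
- pusher_mid (a point): Point half-way up the loose pusher, 75 mm above its underside, on its axis (z, pointing up to the handle). The pusher is 150 mm tall, about 200 g, and stands upright by itself on the board: a steel foot 36 mm across and 14 mm high, a steel stem 14 mm thick, and on top a round wooden handle 26 mm thick from 104 mm to 150 mm above the underside.
- board: Fixed grey composite draining board with moulded ridges, 500 mm along x and 960 mm along y, its flat ridge tops 12 mm above the work surface; origin at the centre of its underside, which lies on the work surface at z = 0.
- pot: Bystander: open steel cooking pot, about 170 mm across (with a small loop handle on either side) and 100 mm high; origin at the centre of its underside.
- bowl: Bystander: glass mixing bowl, about 170 mm across and 80 mm high; origin at the centre of its underside.
- spatula: Bystander: orange silicone spatula about 260 mm long lying flat on the board; origin at the middle of its length, underneath; x runs along it.

How it is judged:
On the way, in this order (a step that is already met when the one before it is completed fails the run):
1. the drum lies flat in the tube, resting on the plug and let go (horizontal distance between drum_center and filter_mouth below 0.008 m and angle between drum_center's own z axis and vertical below 0.15 rad and z of drum_center in the frame of filter_mouth below -0.02 m and contact force between drum and plug above 0.1 N and contact force between drum and the fingers below 0.1 N), for 0.2 s.
2. with the plug on the bottom, the pusher presses the drum with at least 9 N (horizontal distance between drum_center and filter_mouth below 0.008 m and angle between drum_center's own z axis and vertical below 0.15 rad and value of joint plug above 0.0375 m and contact force between pusher and drum above 9 N), for 0.05 s.
At the end, for the whole second after the job is handed in: Plug at the bottom (within 2.5 mm), drum flat on it (centre 61.5 to 68.5 mm below the rim, within 8 mm of the axis, tilt under 0.15 rad); pusher upright (0.1 rad) on the board at ridge height (3 mm), over 65 mm from the tube axis; both at rest (horizontal distance between drum_center and filter_mouth below 0.008 m and angle between drum_center's own z axis and vertical below 0.15 rad and value of joint plug above 0.0375 m and z of drum_center in the frame of filter_mouth between -0.0685 and -0.0615 m and angle between pusher_mid's own z axis and vertical below 0.1 rad and z of pusher_mid in the frame of board between 0.084 and 0.09 m and horizontal distance between pusher_mid and filter_mouth above 0.065 m and linear speed of each of pusher, drum below 0.02 m/s); the robot touches nothing.
It fails at once if the pot is shoved more than 30 mm (distance of pot from where it was at the start of the episode above 0.03 m).
It fails at once if the bowl is shoved more than 30 mm (distance of bowl from where it was at the start of the episode above 0.03 m).
It fails at once if the spatula is shoved more than 30 mm (distance of spatula from where it was at the start of the episode above 0.03 m).
It also fails if it takes over 61 s, if anything falls off the work surface, if the arm or the gripper's body presses on something with over 40 N, if the wrist force passes 120 N, or if a joint passes its speed limit or range.

## Working session

There is one attempt and no reset: what is moved stays moved. The work goes in short steps, each a Python script; the robot and the scene stay as the last script left them, time stands still between calls to the robot, and variables do not carry over. Pictures are saved under pics/ and viewed, about 8 in all and at most 12, crops included, and the job is handed in when it is done.

```bash
ls; mkdir -p pics; python3 - <<'E'
from cell import bot
import cv2,numpy as np
for c in ("scene","top"):
    im=bot.camera(c); cv2.imwrite(f"pics/{c}0.png",im[:,:,::-1])
    for t in ("drum_center","pusher_mid","plug","pot","bowl","spatula"):
        print(c,t,[(d['bbox'],round(d['confidence'],2)) for d in bot.search_frame(c,t)[:2]])
    k=bot.calibration(c); print(k['mtx'].tolist() if hasattr(k['mtx'],'tolist') else k['mtx']); E=np.array(k['extrinsics']); print(np.round(-E[:3,:3].T@E[:3,3],3),np.round(E[:3,:3],2).tolist())
print(bot.read_tool_rot(),bot.read_clock(),np.round(bot.calibration('wrist')['hand_eye'],3))
a=cv2.imread('pics/scene0.png');b=cv2.imread('pics/top0.png')
E
```

```text
pics
scene drum_center [([242.1, 266.7, 13.1, 19.3], 0.82)]
scene pusher_mid [([383.2, 177.0, 18.6, 63.3], 0.87)]
scene plug []
scene pot [([97.2, 313.1, 165.5, 136.5], 0.71)]
scene bowl [([473.7, 249.4, 99.1, 78.9], 0.97)]
scene spatula [([250.0, 196.8, 119.9, 30.9], 0.75), ([66.3, 168.9, 561.0, 311.1], 0.64)]
[[446.1339622339798, 0.0, 321.80730892275625], [0.0, 446.1339622339798, 241.22949879067662], [0.0, 0.0, 1.0]]
[ 1.108 -0.192  0.716] [[0.31, 0.95, 0.01], [0.7, -0.22, -0.68], [-0.65, 0.21, -0.73]]
top drum_center [([392.3, 245.3, 14.3, 19.0], 0.75)]
top pusher_mid [([239.7, 270.6, 23.9, 10.4], 0.67)]
top plug [([342.3, 204.1, 19.3, 20.0], 0.74)]
top pot [([407.9, 110.2, 115.5, 86.5], 0.79), ([148.8, 115.0, 78.9, 78.9], 0.18)]
top bowl [([147.0, 117.5, 80.1, 77.3], 0.8)]
top spatula [([266.2, 308.0, 114.5, 26.0], 0.65)]
[[583.4545637439736, 0.0, 327.82207299849154], [0.0, 583.4545637439736, 243.66807104094775], [0.0, 0.0, 1.0]]
[ 0.473 -0.011  1.299] [[-0.01, -1.0, -0.01], [-1.0, 0.01, -0.07], [0.07, 0.01, -1.0]]
[-0.58417781  0.58419959 -0.39839583  0.39840669] 0.7 [[ 1.    -0.    -0.001  0.001]
 [ 0.001 -0.283  0.959 -0.143]
 [-0.    -0.959 -0.283  0.072]
 [ 0.     0.     0.     1.   ]]
```

View pics/scene0.png

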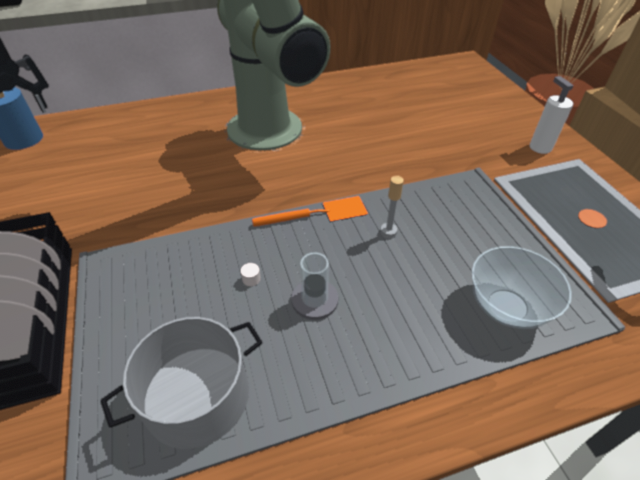

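View pics/top0.png

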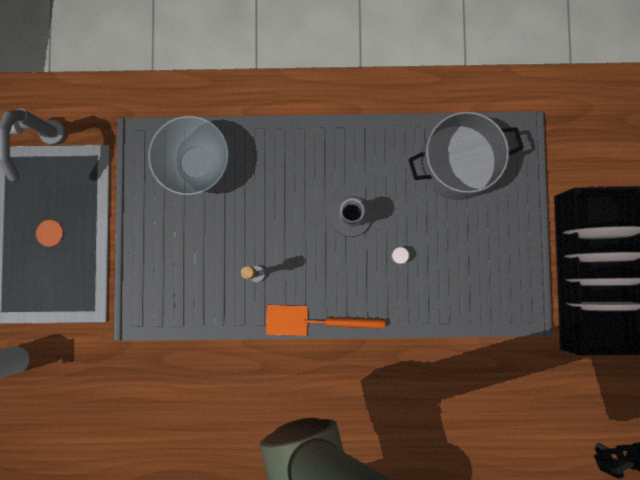

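Scene view: drum at (250,275), tube rim centre (314,263), pusher handle top (397,181). Top view: drum (401,255), rim (352,211), handle top (248,272). Next I triangulate from these.

```bash
cat > h.py <<'E'
from cell import bot
import cv2,numpy as np
from scipy.spatial.transform import Rotation as R
def Rm(th):
    c,s=np.cos(th),np.sin(th); return np.array([[c,0,-s],[s,0,c],[0,-1,0]])
def q(th):
    x=R.from_matrix(Rm(th)).as_quat(); return [x[3],x[0],x[1],x[2]]
def cam(name):
    k=bot.calibration(name); K=np.array(k['mtx'])
    if name!='wrist': E=np.array(k['extrinsics'])
    else:
        w=bot.read_tool_rot(); T=np.eye(4); T[:3,:3]=R.from_quat([w[1],w[2],w[3],w[0]]).as_matrix(); T[:3,3]=bot.read_position()
        E=np.linalg.inv(T@np.array(k['hand_eye']))
    return K@E[:3]
def tri(P1,p1,P2,p2):
    X=cv2.triangulatePoints(P1,P2,np.array(p1,float).reshape(2,1),np.array(p2,float).reshape(2,1)); return (X[:3]/X[3]).ravel()
def proj(P,X):
    v=P@np.append(X,1); return v[:2]/v[2]
def atz(P,p,z):
    # point on the plane z seen at pixel p
    H=P[:,[0,1,3]].copy(); H[:,2]+=P[:,2]*z
    v=np.linalg.solve(H,[p[0],p[1],1]); return v[:2]/v[2]
E
python3 - <<'E'
from h import *
S,T=cam('scene'),cam('top')
for n,s,t in (('drumtop',(250,269),(401,254.5)),('rim',(314.5,263),(352,211)),('handletop',(397,179.5),(247,272))):
    X=tri(S,s,T,t); print(n,X.round(4),proj(S,X).round(1),proj(T,X).round(1))
print(np.linalg.norm(X[:2]))
for th in np.arange(-180,180,30):
    r=bot.solve_ik([0.45,0,0.25],q(np.radians(th))); print(th,None if r is None else np.round(r,2))
E
```

```text
drumtop [ 0.5407 -0.1506  0.046 ] [250. 269.] [401.  254.5]
rim [ 0.626  -0.045   0.1221] [314.8 263. ] [352.2 211. ]
handletop [0.5036 0.1625 0.1624] [397.3 179.5] [247.2 272.1]
0.5291879295062253
-180 [-0.16  0.13 -0.4   1.04  0.   -1.74]
-150 [-0.16  0.13 -0.4   1.04  0.   -2.26]
-120 [-0.16  0.13 -0.4   1.04  0.   -2.78]
-90 [-0.16  0.13 -0.4   1.04  0.    2.98]
-60 [-0.16  0.13 -0.4   1.04  0.    2.45]
-30 [-0.16  0.13 -0.4   1.04  0.    1.93]
0 [-0.16  0.13 -0.4   1.04  0.    1.41]
30 [-0.16  0.13 -0.4   1.04  0.    0.88]
60 [-0.16  0.13 -0.4   1.04  0.    0.36]
90 [-0.16  0.13 -0.4   1.04  0.   -0.16]
120 [-0.16  0.13 -0.4   1.04  0.   -0.69]
150 [-0.16  0.13 -0.4   1.04  0.   -1.21]
```

```bash
python3 - <<'E'
from h import *
a=q(np.pi/2); out=[]
for i,p in enumerate([(0.53,-0.14,0.25),(0.60,-0.05,0.25)]):
    bot.move_pose(p,a); P=cam('wrist'); im=bot.camera('wrist'); np.save(f'P{i}.npy',P)
    cv2.imwrite(f'pics/w{i}.png',im[:,:,::-1]); out.append(im[:,:,::-1])
    for t in ("drum_center","plug","pusher_mid"): print(i,t,[(d['bbox'],round(d['confidence'],2)) for d in bot.search_frame('wrist',t)[:2]])
    print('drum top, rim, handle expected',[proj(P,X).round(0) for X in ((.5407,-.1506,.042),(.626,-.045,.124),(.5036,.1625,.162))])
cv2.imwrite('pics/w01.png',cv2.resize(np.vstack(out),None,fx=.625,fy=.625,interpolation=cv2.INTER_AREA))
print(bot.read_clock())
E
```

```text
0 drum_center [([294.9, 200.2, 35.3, 38.3], 0.94)]
0 plug []
0 pusher_mid [([576.5, 170.3, 62.5, 31.7], 0.62)]
drum top, rim, handle expected [array([312., 223.]), array([426., 335.]), array([753., 210.])]
1 drum_center [([203.7, 136.2, 43.6, 34.7], 0.97)]
1 plug [([309.5, 240.2, 36.3, 26.1], 0.87)]
1 pusher_mid [([502.7, 87.4, 136.0, 51.0], 0.95)]
drum top, rim, handle expected [array([222., 156.]), array([327., 263.]), array([651., 104.])]
3.4417
```

View pics/w01.png

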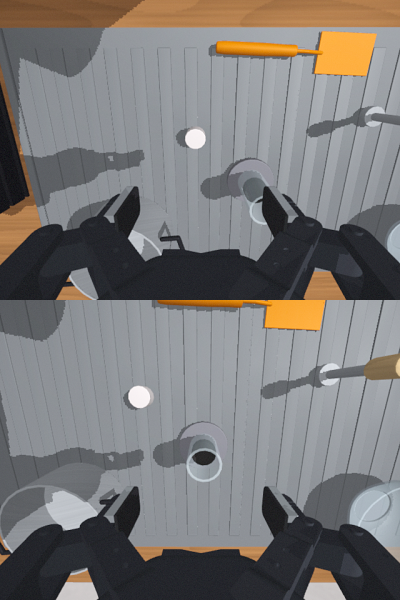

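Drum top at (312,221) in view 0 and (223,155) in view 1, and the rim at (327,262) in view 1. All three are within about 2 px of the prediction, and the triangulated heights agree with the text. Next: refine the drum position, grasp it and hover above the tube.

```bash
python3 - <<'E'
from h import *
P=[np.load(f'P{i}.npy') for i in (0,1)]; c=[]
for i,(u,v) in enumerate([(312,221),(223,155)]):
    im=cv2.imread(f'pics/w{i}.png'); m=np.zeros(im.shape[:2],np.uint8); m[v-32:v+32,u-32:u+32]=(im.min(2)>215)[v-32:v+32,u-32:u+32]
    n,l,s,ce=cv2.connectedComponentsWithStats(m); k=1+s[1:,4].argmax(); c.append(ce[k]); print(s[k],ce[k])
X=tri(P[0],c[0],P[1],c[1]); xy=[atz(P[i],c[i],.042) for i in (0,1)]
print('drum top',X.round(4),np.round(xy,4)); rim=atz(P[1],(327,262),.124); print('rim',rim.round(4))
d=np.mean(xy,0); np.save('drum.npy',d)
a=q(np.pi/2)
bot.move_pose([d[0],d[1],.12],a)
print(bot.move_linear([d[0],d[1],.025],.12,until_force=8)); 
bot.set_gripper(0.0,40); print('w',bot.read_gripper_width()*85)
bot.move_linear([d[0],d[1],.20],.2)
bot.move_linear([*rim,.20],.2); bot.move_linear([*rim,.165],.1)
print(bot.read_position(),rim,'w',bot.read_gripper_width()*85)
np.save('P2.npy',cam('wrist')); im=bot.camera('wrist'); cv2.imwrite('pics/w2.png',im[:,:,::-1])
im2=bot.camera('scene'); print(bot.read_clock())
s=cv2.resize(im2[170:330,220:420],(800,640))[:,:,::-1][:, :]
cv2.imwrite('pics/c2.png',np.hstack([cv2.resize(im[150:450,150:490],(400,353))[:,:,::-1],cv2.resize(s,(400,353))]))
E
```

```text
[297 206  32  32 797] [312.40150565 221.82308657]
[206 137  34  36 948] [222.49683544 154.66455696]
drum top [ 0.539  -0.1503  0.0414] [[ 0.5389 -0.1502]
 [ 0.539  -0.1501]]
rim [ 0.6253 -0.0447]
False
w 34.10577723947836
[ 0.62490278 -0.04527863  0.16505914] [ 0.62526677 -0.04469699] w 34.28317514753067
8.1
```

View pics/c2.png

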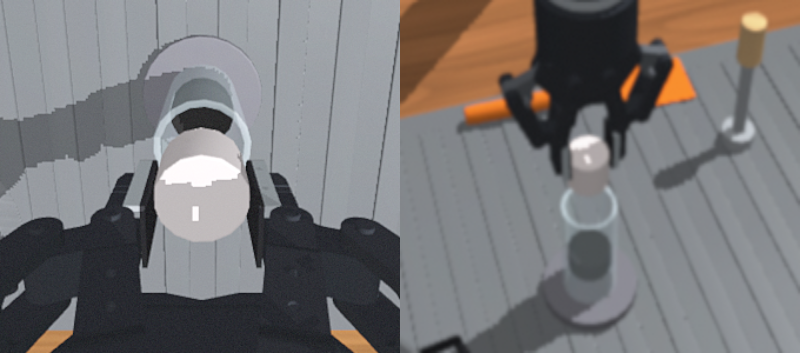

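The wrist crop shows the drum held upright between the pads, with its top face centred at about (321,315) full-frame. The tube rim is directly behind it, spanning x≈280–364. The scene crop shows the drum over the mouth. I'll check the offset, then insert it.

```bash
python3 - <<'E'
from h import *
P=np.load('P2.npy')
f=lambda u,v:(150+u*.85,150+v*.85)
print('drum',atz(P,f(201.5,194),.182),'drum L/R',atz(P,f(154,194),.182),atz(P,f(250,194),.182))
print('rim L',atz(P,f(153,145),.124),'R',atz(P,f(253,145),.124),'inner/outer top',atz(P,f(203,101),.124),atz(P,f(203,106),.124), 'scene rim', )
E
```

```text
drum [ 0.62230065 -0.04554201] drum L/R [ 0.62226921 -0.06253064] [ 0.62233277 -0.02819083]
rim L [ 0.62663392 -0.06985215] R [ 0.62671922 -0.01957367] inner/outer top [ 0.60373891 -0.04471379] [ 0.60626914 -0.04471408] scene rim
```

```bash
python3 - <<'E'
from h import *
def ov(im,P,c,z,r,col,x0,y0,s):
    t=np.linspace(0,2*np.pi,90); pts=[(proj(P,(c[0]+r*np.cos(k),c[1]+r*np.sin(k),z))-(x0,y0)+.5)*s-.5 for k in t]
    cv2.polylines(im,[np.round(np.array(pts)*16).astype(np.int32)],True,col,1,cv2.LINE_AA,4)
o=[]
for i,(x0,y0,w,h,s) in ((1,(262,210,130,100,4)),(2,(256,220,130,140,4))):
    P=np.load(f'P{i}.npy'); im=cv2.imread(f'pics/w{i}.png')[y0:y0+h,x0:x0+w]; im=cv2.resize(im,None,fx=s,fy=s,interpolation=cv2.INTER_CUBIC)
    c=(.6253,-.0447); ov(im,P,c,.124,.021,(0,0,255),x0,y0,s); ov(im,P,c,.124,.025,(0,255,0),x0,y0,s)
    if i==2: ov(im,P,(.625,-.0453),.182,.018,(255,0,0),x0,y0,s); ov(im,P,(.625,-.0453),.152,.018,(255,0,255),x0,y0,s)
    o.append(cv2.resize(im,(390,int(390*h/w))))
hm=max(x.shape[0] for x in o); o=[cv2.copyMakeBorder(x,0,hm-x.shape[0],0,0,0) for x in o]
cv2.imwrite('pics/ov.png',np.hstack(o))
E
```

```text
(no output)
```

View pics/ov.png

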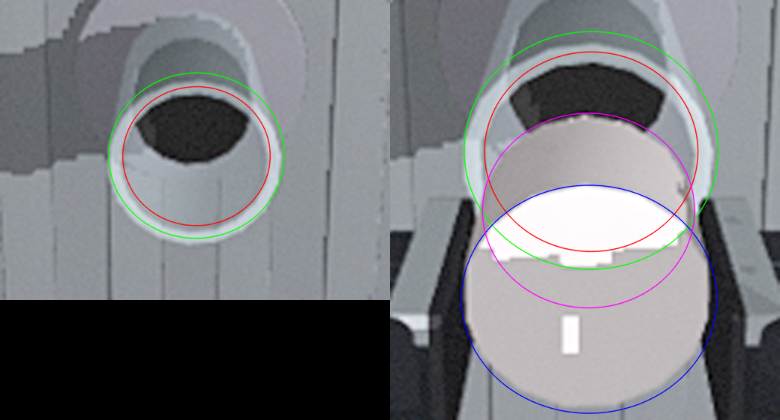

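The overlay shows the drum where predicted. The real rim sits about 2 px (view 1) and 5 px (view 2) below its circle, so the tube is about 2–2.8 mm further out in x (≈0.6275) and y is right. I'll correct and insert with a force guard.

```bash
python3 - <<'E'
from h import *
x,y=.6276,-.0447
bot.move_linear([x,y,.165],.05); f0=np.array(bot.read_ft_force())
hit=bot.move_linear([x,y,.127],.04,until_force=4)
print(hit,bot.read_position(),np.array(bot.read_ft_force())-f0)
if not hit or bot.read_position()[2]<.131:
    bot.set_gripper(0.62); bot.wait(.2)
    bot.move_linear([x,y,.22],.2); bot.move_pose([.56,.05,.25],q(np.pi/2))
    P=cam('wrist');np.save('P3.npy',P); im=bot.camera('wrist'); cv2.imwrite('pics/w3.png',im[:,:,::-1])
    for t in ("drum_center","plug","pusher_mid"): print(t,[(d['bbox'],round(d['confidence'],2)) for d in bot.search_frame('wrist',t)[:2]])
    print(proj(P,(.6276,-.0447,.124)),proj(P,(.5036,.1625,.162)),bot.read_clock())
E
```

```text
False [ 0.62786535 -0.04477579  0.12730583] [ 0.31005564 -0.78575239 -0.73405487]
drum_center []
plug [([187.1, 230.4, 89.3, 99.4], 0.49)]
pusher_mid [([408.7, 144.3, 97.8, 45.7], 0.68)]
[213.96944798 308.27139036] [486.85170899 169.2502583 ] 11.3333
```

View pics/w3.png

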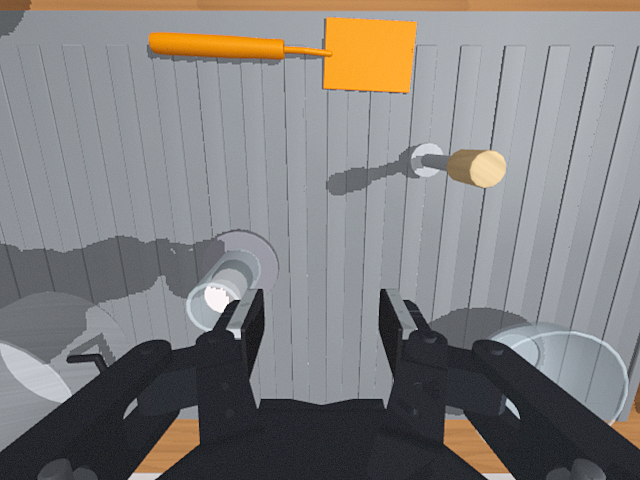

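The drum is in the tube, seen as the white disc at (217,296) inside the rim centred at (213,307). The handle top is at (487,168.5), as predicted. Next I grasp the pusher and hover over the tube.

```bash
python3 - <<'E'
from h import *
a=q(np.pi/2); P=np.load('P3.npy'); h=atz(P,(487,168.5),.162); print('handle',h,'foot',atz(P,(427,159.5),.026)); 
bot.move_pose([*h,.21],a)
im=bot.camera('wrist')
print(bot.move_linear([*h,.120],.12,until_force=8))
bot.set_gripper(0.0,100); print('w',bot.read_gripper_width()*85, bot.read_position())
np.save('pg.npy',bot.read_position())
bot.move_linear([*h,.275],.2)
x,y=.6276,-.0447
bot.move_linear([x,y,.275],.25); p=bot.read_position(); print(p)
np.save('P4.npy',cam('wrist')); w=bot.camera('wrist'); cv2.imwrite('pics/w4.png',w[:,:,::-1])
s=bot.camera('scene'); cv2.imwrite('pics/s4.png',s[:,:,::-1]); print(bot.read_clock())
P=np.load('P4.npy')
im=w[:,:,::-1].copy(); t=np.linspace(0,2*np.pi,90); dz=p[2]-.120
for c,z,r,col in (((x,y),.124,.021,(0,0,255)),((x,y),.124,.025,(0,255,0)),(p[:2],.012+dz,.018,(255,0,255)),(p[:2],.026+dz,.018,(255,0,0))):
    cv2.polylines(im,[np.round(np.array([proj(P,(c[0]+r*np.cos(k),c[1]+r*np.sin(k),z)) for k in t])*16).astype(np.int32)],True,col,1,cv2.LINE_AA,4)
S=cam('scene'); sc=s[:,:,::-1].copy()
for c,z,r,col in (((x,y),.124,.021,(0,0,255)),((x,y),.124,.025,(0,255,0)),(p[:2],.012+dz,.018,(255,0,255)),(p[:2],.026+dz,.018,(255,0,0))):
    cv2.polylines(sc,[np.round(np.array([proj(S,(c[0]+r*np.cos(k),c[1]+r*np.sin(k),z)) for k in t])*16).astype(np.int32)],True,col,1,cv2.LINE_AA,4)
cv2.imwrite('pics/c4.png',np.hstack([cv2.resize(im[150:350,220:420],(400,400)),cv2.resize(sc[180:320,250:390],(400,400))]))
E
```

```text
handle [0.50310358 0.16253014] foot [0.50299906 0.16354577]
False
w 24.16867343258206 [0.5039199  0.1629252  0.12108596]
[ 0.62689635 -0.04375297  0.27465382]
15.3917
```

View pics/c4.png

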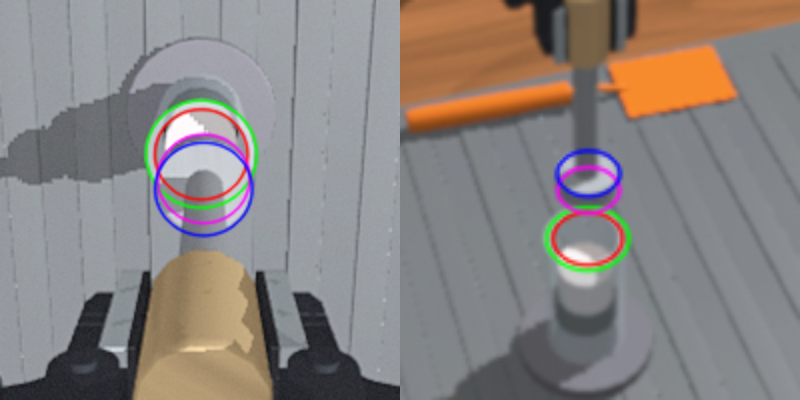

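Foot and rim circles coincide with the image in both views, so alignment is good. The drum is visible in the tube, flat. Next: insert with a guard, then press.

```bash
python3 - <<'E'
from h import *
x,y=.6276,-.0447
f=lambda: np.round(np.array(bot.read_ft_force())-f0,1)
bot.wait(.2); f0=np.array(bot.read_ft_force())
hit=bot.move_linear([x,y,.227],.06,until_force=4); print(hit,bot.read_position().round(4) if hasattr(bot.read_position(),'round') else bot.read_position(),f())
if not hit:
    hit=bot.move_linear([x,y,.176],.05,until_force=18); print('push',hit,bot.read_position(),f())
    z=bot.read_position()[2]
    if z<.19:
        z=min(z,.184)
        for k in range(6):
            z-=.0015; bot.move_linear([x,y,z],.02); bot.wait(.15); F=f(); print(round(z,4),F)
            if F[2]>22: break
        bot.wait(.7); print(f(),bot.read_position())
print(bot.read_clock())
E
```

```text
False [ 0.6279 -0.0448  0.2274] [-1.   0.4 -0.7]
push True [ 0.6285512  -0.04488705  0.18303959] [-0.5  0.4  6.1]
0.1815 [-0.8  0.2 10.2]
0.18 [-3.   1.5 16.5]
0.1785 [-3.7  1.6 22.8]
[-3.9  1.6 22.9] [ 0.62965518 -0.0449106   0.18284045]
19.2833
```

The plug bottomed out at TCP z≈0.183, against 0.182 expected, and the press held at about 23 N. Next I withdraw the pusher and stand it at its old place.

```bash
python3 - <<'E'
from h import *
x,y=.6276,-.0447; h=[.5031,.1625]
bot.move_linear([x,y,.19],.05); bot.move_linear([x,y,.28],.15)
bot.move_linear([*h,.28],.25); bot.move_linear([*h,.13],.15); bot.wait(.2)
hit=bot.move_linear([*h,.115],.02,until_force=3); print(hit,bot.read_position())
bot.wait(.2); bot.set_gripper(0.7); bot.wait(.3)
bot.move_linear([*h,.23],.15); bot.move_pose([.56,.05,.25],q(np.pi/2)); bot.wait(.3)
P=cam('wrist'); w=bot.camera('wrist'); s=bot.camera('scene'); t=bot.camera('top')
cv2.imwrite('pics/c5.png',np.hstack([cv2.resize(w[:,:,::-1],(400,300)),cv2.resize(s[170:320,270:470,::-1],(400,300))]))
cv2.imwrite('pics/w5.png',w[:,:,::-1]);cv2.imwrite('pics/s5.png',s[:,:,::-1])
cv2.imwrite('pics/t5.png',t[:,:,::-1])
print('handle exp',proj(P,(*h,.162)),'drum top exp (.074)',proj(P,(x,y,.074)),proj(cam('scene'),(x,y,.074)),bot.read_clock(),bot.read_ft_force())
E
```

```text
True [0.50313772 0.16258702 0.12110462]
handle exp [486.19336655 167.48649818] drum top exp (.074) [228.74572106 284.3989112 ] [315.37286046 280.67945221] 26.2333 [0.03938113 0.0553787  0.01750845]
```

View pics/c5.png

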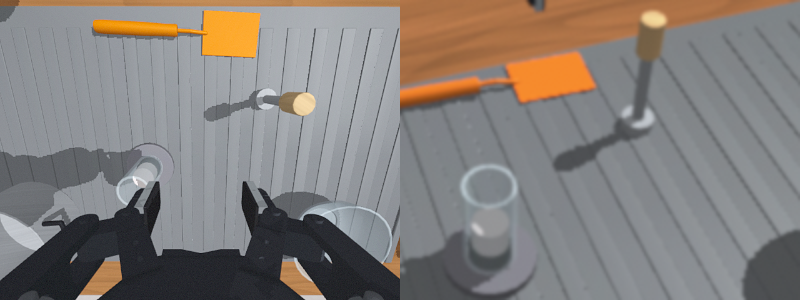

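Last view: the pusher stands upright at its old place (handle top at about (487,167), predicted (486,167)). The drum sits flat low in the tube; the spatula, bowl and pot are undisturbed. The board-contact height puts the stalled foot at 0.0737 m, against 0.074 m for a bottomed plug. I'm handing in.

```bash
python3 -c "
from cell import bot
bot.close_job(); print(bot.read_clock())"
```

```text
the job is handed in; nothing more can be done
the job is handed in; nothing more can be done
```

The job is handed in after about 26 s of robot time; the interface reports no verdict. I dropped the drum flat into the tube, packed drum and plug down with the pusher, and pressed at about 23 N for 0.7 s. The pusher is back upright at its old place, about 24 cm from the tube.

**Last checks:**
- **Plug and drum:** the pusher foot stopped at 73.7 mm above the work surface, against 74 mm expected with the plug on the bottom. The last pictures show the drum sitting flat, low in the tube.
- **Pusher:** it stands upright where predicted, to within about 1 px.
- **Robot and bystanders:** the tool force read about 0 N with the gripper clear. The pot, bowl and spatula look unmoved; I judged that by eye and did not measure it.

**Disagreement found:** the first estimate of the tube's x was about 2 mm short. A close wrist picture showed this, and I corrected it before inserting the drum.

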